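# Set the stop block on the mug-handle length jig

### The job

Set up the jig for cutting mug handles to length: lift the bored wooden stop block out of its rack by its two ends, stand it on the clear strip of table and let go, then take it afresh across its sides. Thread it onto the jig's bar from the free end without forcing it, slide it along until its middle is right above the dark line across the base board, stop there, and only then let go, leaving it hanging upright on the bar. Leave everything else where it is.

Things in the scene. Friction and masses are not known exactly. Their poses are not given: they have to be found in the camera images.
- block_center (a point): Centre (half-way up) of the loose stop block: pale wood, 60 mm long (x), 46 mm wide (y), 60 mm tall (z, up), 0.11 to 0.22 kg, the same either end first. It starts upright in either bay of the rack, underside 30 mm above the table, its x along the rack's x; the bay walls hide its sides up to its top (3 mm play), so only its two end faces can be taken.
- block_bore (a point): Middle of the stop block's bore, 20 mm above its underside; x along the bore. The bore is square, 24 x 24 mm, right through along the block's x, with 3 mm chamfered mouths in the end faces; above it the block is solid for 28 mm. Hanging on the bar, the bore sits 2 mm below the bar's axis.
- rack: Fixed wooden rack with two bays side by side along its y (centres at y = +30 and -30 mm). Origin: centre of the underside. Floor 50 mm (x) x 128 mm (y) x 30 mm high; bay walls 44 mm long (x), 8 mm thick, tops 89 mm above the table. The bays are open at both ends (-x and +x), with room for fingers.
- jig: Fixed jig; origin: centre of the underside of its plywood base board, 130 mm (x) x 300 mm (y) x 18 mm. A level round aluminium bar, 20 mm in diameter, runs along y, axis 90 mm above the table at x = 0, held only by a post at its +y end (50 x 30 mm, face at y = +115 mm, top 118 mm above the table). The table between the jig and the rack is clear, at least 150 mm wide.
- bar_tip (a point): Middle of the free end of the bar (jig y = -115 mm), on its axis; axes as the jig's: +y runs along the bar towards the post. The last 20 mm taper to 8 mm in diameter.
- mark_on_bar (a point): The point on the bar's axis straight above the mark, a dark line 4 mm wide across the full width of the base board's top; axes as the jig's. It lies 95 to 170 mm from the bar's free end.
- former_center (a point): Bystander: the solid round-topped wooden block, 60 mm long, 44 mm wide, 46 mm tall, loose in the rack's other bay; this point is at its middle.
- mug_center (a point): Bystander: the loose terracotta mug straight ahead, beyond the clear strip, 80 mm wide, 92 mm tall, with one handle; this point is half-way up, on its axis.
- figure_center (a point): Bystander: loose grey clay figure beyond the rack, 76 mm wide, 110 mm tall; this point is half-way up, on its axis.
There are look-alikes about, which are no part of the job. What is shaped like the part that bears block_center but purple or yellow is not meant.

How it is judged:
On the way, in this order (a step that is already met when the one before it is completed fails the run):
1. the stop block is lifted out of the rack, its centre more than 100 mm above the table (height (world z) of block_center above 0.1 m), for 0.1 s.
2. the stop block stands upright on the table, let go (height (world z) of block_center below 0.036 m and angle between block_center's own z axis and vertical below 0.1 rad and contact force between the fingers and block below 0.1 N and linear speed of block below 0.02 m/s), for 0.2 s.
3. the stop block is threaded on the bar at its free end, held by the gripper (x of block_bore in the frame of mark_on_bar between -0.006 and 0.006 m and z of block_bore in the frame of mark_on_bar between -0.006 and 0.006 m and angle between the x axis of block_bore and the y axis of jig, either way round below 0.12 rad and y of block_bore in the frame of bar_tip above 0.03 m and contact force between the fingers and block above 0.5 N), for 0.1 s.
4. the stop block is stopped with its middle within 5 mm of the mark, still held (x of block_bore in the frame of mark_on_bar between -0.006 and 0.006 m and z of block_bore in the frame of mark_on_bar between -0.006 and 0.006 m and angle between the x axis of block_bore and the y axis of jig, either way round below 0.12 rad and y of block_bore in the frame of mark_on_bar between -0.005 and 0.005 m and contact force between the fingers and block above 0.5 N and linear speed of block below 0.01 m/s), for 0.2 s.
At the end, for the whole second after the job is handed in: The stop block is on the bar (bore within 6 mm of the bar's axis sideways and in height, within 0.12 rad of its direction), upright within 0.2 rad, its middle within 5 mm of the mark along the bar, let go and at rest (x of block_bore in the frame of mark_on_bar between -0.006 and 0.006 m and z of block_bore in the frame of mark_on_bar between -0.006 and 0.006 m and angle between the x axis of block_bore and the y axis of jig, either way round below 0.12 rad and y of block_bore in the frame of mark_on_bar between -0.005 and 0.005 m and angle between block_center's own z axis and vertical below 0.2 rad and contact force between the fingers and block below 0.1 N and linear speed of block below 0.01 m/s); the robot touches nothing.
It fails at once if the stop block is forced against the jig with more than 40 N (contact force between block and jig above 40 N).
It fails at once if the solid block, the mug or the figure is moved more than 30 mm (distance of any of former_center, mug_center, figure_center from where it was at the start of the episode above 0.03 m).
It also fails if it takes over 61 s, if anything falls off the work surface, if the arm or the gripper's body presses on something with over 40 N, if the wrist force passes 120 N, or if a joint passes its speed limit or range.

### The arm

A 6-joint arm with a two-finger parallel gripper is mounted at the origin on the work surface. World frame = base frame: x ahead of the robot, y to its left, z up, the work surface at z = 0. Lengths are in m, angles in rad, forces in N, time in s.
With the tool pointing down it reaches from about 0.35 to 0.775 m from the base axis. Payload 5.5 kg.
Tool frame: the origin (TCP) lies between the finger pads; the fingertips stand 11 mm ahead of it and the grasp point (between the pads) lies 8 mm behind it (tips_ahead is the distance from the TCP to the fingertips, in m); z points along the fingers, y is the line along which they close (so a half turn about z gives the same grasp; the last joint's range is limited). The gripper opens to 85 mm and grips with 20 to 120 N. Pads are 22 mm wide; open, the fingers measure 114 mm over their backs; the gripper's body (76 mm by 85 mm) begins 54 mm behind the grasp point. The pads swing forward as they close: fully open they stand 13 mm farther back than shut.
Start: joints at [1.188, 0.313, 0.046, 1.304, 0, 1.431], TCP at [0.138, 0.558, 0.217] pointing down, gripper open.
Joint ranges: [-2.76, 2.76], [-0.86, 1.69], [-1.03, 1.26], [-2.2, 2.34], [-1.47, 1.5], [-3.14, 3.14]. Speed limits (rad/s): [2.57, 2.57, 3.14, 3.14, 3.14, 3.14].

### API

Orientations are given as a unit quaternion [w, x, y, z].
In Python, from workcell import * gives the robot as it stands. The module is installed in compiled form; this text tells all that it offers.
- The arm moves only by the tool jog_arm, never from a script. Its argument "moves" is a list of rows, each an object with "fingers": the closure, from 0 (fully open) to 1 (shut); "slide": the shift along the tool's x, y, z in mm, a list of three; "angular": the turn, a rotation vector about the tool's x, y, z in degrees, a list of three. A call has 1 to 10 rows; each row is the pose to reach, as a shift and turn from the pose commanded when the call began, along the tool's axes at that moment; what a row does not reach only later rows make up. A row lasts 1/12 s, in which the tool goes at most 41.7 mm and 7.16 degrees, less where a joint would pass 70% of its speed; a pose out of reach is approached as far as the arm can. A call with a gripper value outside its range is refused whole. The fingers move at their own pace and stop on an object; "squeeze" is the grip in N (left out, the last holds). Time passes only in rows, so rows that repeat a pose let the fingers close. It gives the time, the measured TCP pose, the force, the opening and the grip force at its end, in the units of the state.
- get_state(): the state, without advancing time (a new reading comes with each control period).
- read_camera(name): name is "scene" or "top" or "wrist"; returns a dict with "color" (400x640x3 uint8, red, green, blue), "fovy" (degrees; the focal length in pixels is half the picture's height over the tangent of half this angle, whatever the lens; pixels are square), "cx", "cy" (the principal point, pixels), "world_from_camera" (4x4, takes a point from camera to world coordinates); the wrist camera has in their place "tool_from_camera" (4x4, takes a point from camera to tool coordinates, whose origin is the TCP and whose axes are the flange's). Camera axes: x right, y down, z forward; pixel columns grow to the right and rows downward; lengths in m; the calibration is good to about 2 mm. A picture is of the moment at which its call begins: read the wrist's pose just before it. There is no depth.
- hand_in(): hands the job in; it is judged then, once.
Trained networks look in a picture, given as the dict that the camera call returned (one of the last four; its "shot" number tells which), for a name from the list of things; names that differ only in an ending like _2 or _b are one class to them, and where a whole thing is asked for, a point or a joint stands for the part that bears it (a point fixed in the world has none). Each returns a list of dicts, best first, with "p" (0 to 1); they miss things now and then, are a little off and sometimes report something else, mostly with a low value. They report only what shows in the picture. A call takes as long as a camera call. They do not tell look-alikes from the thing itself.
- look_for(target, picture): "point" ([column, row] in pixels, amid what is visible of it).
- tip_of(target, picture): "point" ([column, row] in pixels: a listed point, or the origin of a listed thing).
The state is a dict: "clock": time; "joint_pos": joint angles; "qvel": joint speeds; "tau": joint torques, N m; "tcp_pos": TCP position; "orientation": TCP orientation; "wrist_force": force on the tool from outside, world axes, zero at the start; "ft_torque": the same for the moment, N m; "finger_gap": finger opening in m; "grip_force": force on a finger pad.
Only numpy, scipy, OpenCV 4.12 (cv2) and the standard library are available. Lean on these libraries where they do the work, as an engineer would, in place of code of your own. Each camera call takes 0.05 s, during which the arm holds its last target. There are 200 camera calls.

## Working session

There is one attempt and no reset: what is moved stays moved. The work goes in short steps, Python scripts to look and compute and a tool call to move; the robot and the scene stay as the last step left them, time stands still between calls to the robot, and variables do not carry over. Pictures are saved under pics/ and viewed, at most 10 in all, crops included, and the job is handed in when it is done.

Besides the shell and the picture viewer there is one more tool, called after "Call:" as name(argument=value, ...), one argument or row to a line, values as JSON. jog_arm: Moves the arm, as the interface text tells. Its arguments: {"type":"object","properties":{"moves":{"type":"array","items":{"type":"object","properties":{"fingers":{"type":"number"},"slide":{"type":"array","items":{"type":"number"}},"angular":{"type":"array","items":{"type":"number"}}}}},"squeeze":{"type":"number"}},"required":["moves"]}

```bash
mkdir -p pics; cat > h.py <<'E'
from workcell import *
import numpy as np, cv2
from scipy.spatial.transform import Rotation as R
def Rq(q): return R.from_quat([q[1],q[2],q[3],q[0]])
def cam(name):
    s=get_state(); p=read_camera(name)
    if name=="wrist":
        T=np.eye(4);T[:3,:3]=Rq(s["orientation"]).as_matrix();T[:3,3]=s["tcp_pos"]
        p["W"]=T@np.array(p["tool_from_camera"])
    else: p["W"]=np.array(p["world_from_camera"])
    return p
def f(p): return 200/np.tan(np.radians(p["fovy"])/2)
def ray(p,px):
    d=np.array([(px[0]-p["cx"])/f(p),(px[1]-p["cy"])/f(p),1]); d=p["W"][:3,:3]@d
    return p["W"][:3,3],d/np.linalg.norm(d)
def atz(p,px,z):
    o,d=ray(p,px); return o+d*(z-o[2])/d[2]
def tri(obs):
    A=np.zeros((3,3));b=np.zeros(3)
    for p,px in obs:
        o,d=ray(p,px);M=np.eye(3)-np.outer(d,d);A+=M;b+=M@o
    x=np.linalg.solve(A,b)
    return x,[np.linalg.norm((np.eye(3)-np.outer(ray(p,q)[1],ray(p,q)[1]))@(x-ray(p,q)[0])) for p,q in obs]
def proj(p,X):
    c=np.linalg.inv(p["W"])@np.append(X,1); return np.array([c[0]/c[2]*f(p)+p["cx"],c[1]/c[2]*f(p)+p["cy"]])
def save(p,n,crop=None,s=1):
    im=p["color"][...,::-1]
    if crop: im=im[crop[1]:crop[3],crop[0]:crop[2]]
    cv2.imwrite("pics/"+n,cv2.resize(im,None,fx=s,fy=s,interpolation=cv2.INTER_CUBIC))
E
cat > a.py <<'E'
from h import *
np.set_printoptions(precision=4,suppress=True)
P={}
for n in("scene","top"):
    P[n]=cam(n); save(P[n],n+"0.png"); print(n,P[n]["W"][:3,3],P[n]["fovy"])
    for t in("block_center","block_bore","rack","jig","bar_tip","mark_on_bar","former_center","mug_center","figure_center"):
        print(t,[(np.round(d["point"]).astype(int).tolist(),round(d["p"],2)) for d in tip_of(t,P[n])[:4]])
a=np.hstack([P["scene"]["color"],P["top"]["color"]])
E
python3 a.py; python3 -c "from workcell import *;print(get_state())"
```

```text
scene [ 1.2248 -0.4228  1.065 ] 42.41670379907625
block_center [([192, 192], 0.96), ([178, 258], 0.85), ([211, 223], 0.65)]
block_bore [([192, 199], 0.81), ([175, 261], 0.81), ([215, 225], 0.56)]
rack [([226, 230], 0.58)]
jig [([404, 173], 0.8)]
bar_tip [([377, 170], 0.72)]
mark_on_bar []
former_center [([237, 220], 0.62)]
mug_center [([353, 283], 0.85)]
figure_center [([289, 286], 0.89)]
top [ 0.5505 -0.1016  0.8328] 55.6701282409852
block_center [([493, 225], 0.94), ([445, 245], 0.85), ([449, 303], 0.8)]
block_bore [([489, 226], 0.96), ([448, 300], 0.78), ([447, 248], 0.61)]
rack [([425, 242], 0.96)]
jig [([199, 229], 0.67), ([448, 249], 0.57)]
bar_tip [([237, 216], 0.92)]
mark_on_bar []
former_center [([416, 240], 0.79)]
mug_center [([332, 114], 0.6)]
figure_center [([401, 138], 0.61)]
{'clock': 1.0, 'joint_pos': array([1.18841021e+00, 3.13172330e-01, 4.60980142e-02, 1.30359062e+00,
       3.22053251e-06, 1.43117754e+00]), 'qvel': array([ 1.47453514e-03,  7.49114237e-04, -1.61572216e-03,  5.15853601e-04,
       -2.34237716e-04, -4.46720773e-05]), 'tau': array([ 1.94140634e-04, -4.80474150e+01,  2.98817986e+01,  2.54538181e-04,
       -2.26785514e-04,  1.63360312e-06]), 'tcp_pos': array([0.13826022, 0.55817727, 0.21733813]), 'orientation': array([1.53969346e-05, 1.21085808e-01, 9.92642042e-01, 6.38860155e-05]), 'wrist_force': array([-0.31718996, -0.44370301,  0.02187542]), 'ft_torque': array([ 0.02475063,  0.00550352, -0.02316523]), 'grip_force': 0.0, 'finger_gap': 0.08542819609192936}
```

View pics/scene0.png

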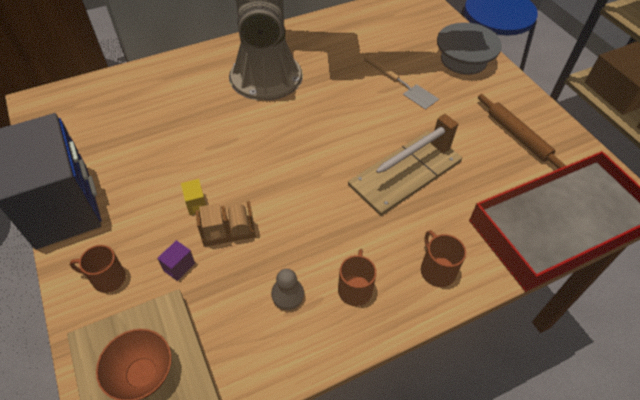

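View pics/top0.png

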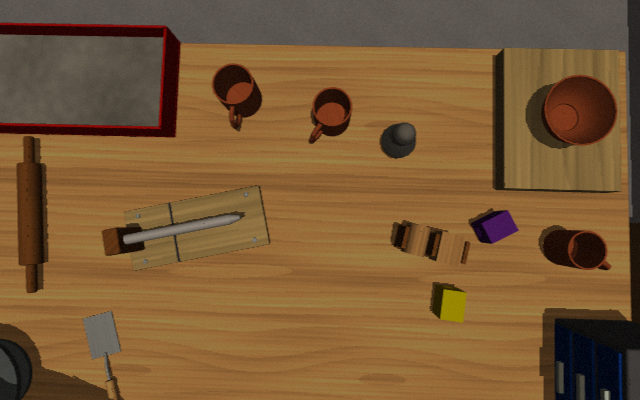

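The scene picture shows the jig at about (405,170), the rack at (226,225), the mug at (357,280) and the figure at (288,290). There are three candidates for the block: purple (top 495,225), yellow (top 452,305) and pale wood in the rack's right bay (top 451,247; scene 211,223). The last one fits, since it is pale wood and stands in the rack. I'll confirm it in an enlarged crop.

```bash
cat > b.py <<'E'
from h import *
np.set_printoptions(precision=4,suppress=True)
s=cam("scene");t=cam("top")
def cr(p,x,y,w,h,k): return cv2.resize(p["color"][y:y+h,x:x+w,::-1],None,fx=k,fy=k,interpolation=cv2.INTER_CUBIC)
a=np.hstack([cr(t,385,210,100,60,4),cr(s,185,190,100,60,4)])
b=np.hstack([cr(t,95,175,200,105,2),cr(s,340,105,200,105,2)])
cv2.imwrite("pics/crop1.png",np.vstack([a,b]))
for n,a,b in[("block",(211,223),(449,246)),("tip",(377,170),(237,216)),("rack",(226,230),(425,242)),("former",(237,220),(416,240)),("mug",(353,283),(332,114)),("fig",(289,286),(401,138)),("jig",(404,173),(199,229))]:
    print(n,*tri([(s,a),(t,b)]))
# bar and mark lines in top
for z,px in[(.09,(241,216)),(.09,(125,238)),(.018,(171,203)),(.018,(178,262)),(.018,(260,186)),(.018,(270,243))]: print(z,px,atz(t,px,z))
E
python3 b.py
```

```text
block [ 0.5073 -0.343   0.0607] [np.float64(0.0005995321428865953), np.float64(0.0005995321428864454)]
tip [0.5546 0.0773 0.0938] [np.float64(0.0033525878500847237), np.float64(0.0033525878500846474)]
rack [ 0.5101 -0.3099  0.0123] [np.float64(0.003921003888879994), np.float64(0.0039210038888801224)]
former [ 0.5161 -0.2814  0.0462] [np.float64(0.002141691332504235), np.float64(0.0021416913325042076)]
mug [ 0.7784 -0.1034  0.0339] [np.float64(0.003822204453427556), np.float64(0.003822204453427464)]
fig [ 0.729  -0.2435  0.0483] [np.float64(0.0019135711157879797), np.float64(0.0019135711157879205)]
jig [ 0.5249  0.1878 -0.007 ] [np.float64(0.0013469157710020905), np.float64(0.0013469157710020937)]
0.09 (241, 216) [0.556  0.0736 0.09  ]
0.09 (125, 238) [0.5063 0.3017 0.09  ]
0.018 (171, 203) [0.5805 0.2444 0.018 ]
0.018 (178, 262) [0.4541 0.2225 0.018 ]
0.018 (260, 186) [0.6226 0.0519 0.018 ]
0.018 (270, 243) [0.5005 0.0257 0.018 ]
```

View pics/crop1.png

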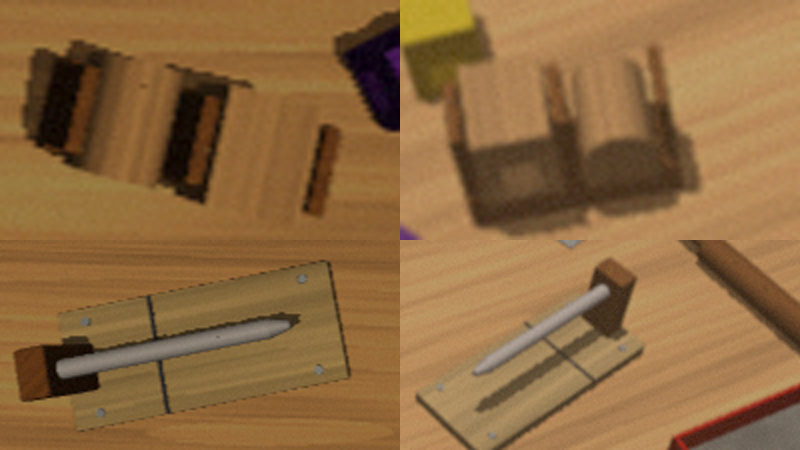

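The crop shows a pale, flat-topped block with a bore mouth in the right bay (top 451,247; scene 211,223), and the round-topped former beside it. That block is the one meant. I'll look at the jig from close by on the way to the rack.

```bash
cat >> h.py <<'E'
def go(X,phi,s=None,frm=None):
    """slide mm / angular deg from current pose to TCP X, tool down, tool y at world angle phi(deg)"""
    s=s or get_state(); Rc=Rq(s["orientation"]); p=np.array(s["tcp_pos"])
    if frm is not None: Rc=down(frm[1]); p=np.array(frm[0])
    a=(down(phi).inv()*Rc).inv().as_rotvec(degrees=True)
    print("slide",np.round(Rc.inv().apply(np.array(X)-p)*1000,1),"ang",np.round(a,2))
def down(phi):
    c,s_=np.cos(np.radians(phi)),np.sin(np.radians(phi))
    y=np.array([c,s_,0]);z=np.array([0,0,-1.]);x=np.cross(y,z)
    return R.from_matrix(np.stack([x,y,z],1))
E
python3 - <<'E'
from h import *
print(np.round(read_camera("wrist")["tool_from_camera"],3))
go([.50,.17,.26],12)
go([.50,-.30,.25],-9,frm=([.50,.17,.26],12))
E
```

```text
[[-0.001 -0.95  -0.314  0.079]
 [ 1.    -0.    -0.001 -0.001]
 [ 0.001 -0.314  0.95  -0.157]
 [ 0.     0.     0.     1.   ]]
slide [-444.5 -289.8  -42.7] ang [ 1.000e-02 -0.000e+00  6.409e+01]
slide [-459.7  -97.7   10. ] ang [-0. -0. 21.]
```

Call:
jog_arm(
  moves=[
    {"fingers": 0,"slide": [-445,-290,-43],"angular": [0,0,64]},
    {"fingers": 0,"slide": [-445,-290,-43],"angular": [0,0,64]},
    {"fingers": 0,"slide": [-445,-290,-43],"angular": [0,0,64]},
    {"fingers": 0,"slide": [-445,-290,-43],"angular": [0,0,64]},
    {"fingers": 0,"slide": [-445,-290,-43],"angular": [0,0,64]},
    {"fingers": 0,"slide": [-445,-290,-43],"angular": [0,0,64]},
    {"fingers": 0,"slide": [-445,-290,-43],"angular": [0,0,64]},
    {"fingers": 0,"slide": [-445,-290,-43],"angular": [0,0,64]},
    {"fingers": 0,"slide": [-445,-290,-43],"angular": [0,0,64]},
    {"fingers": 0,"slide": [-445,-290,-43],"angular": [0,0,64]},
  ],
)

```text
clock: 1.98
tcp_pos: [0.4225, 0.2527, 0.2514]
orientation: [0.0, 0.631, 0.776, 0.0]
wrist_force: [1.4, 0.8, -0.6]
finger_gap: 0.0855
grip_force: 0.0
```

Call:
jog_arm(
  moves=[
    {"fingers": 0,"slide": [0,0,0]},
    {"fingers": 0,"slide": [0,0,0]},
    {"fingers": 0,"slide": [0,0,0]},
  ],
)

```text
schema error: expected keys fingers, slide, angular
```

```bash
python3 - <<'E'
from h import *
go([.53,.17,.26],12)
E
```

```text
slide [-102.9   88.3   -8.5] ang [ 0.05 -0.02 -0.2 ]
```

Call:
jog_arm(
  moves=[
    {"fingers": 0,"slide": [-90,80,-8],"angular": [0,0,0]},
    {"fingers": 0,"slide": [-90,80,-8],"angular": [0,0,0]},
    {"fingers": 0,"slide": [-90,80,-8],"angular": [0,0,0]},
    {"fingers": 0,"slide": [-90,80,-8],"angular": [0,0,0]},
    {"fingers": 0,"slide": [-90,80,-8],"angular": [0,0,0]},
    {"fingers": 0,"slide": [-90,80,-8],"angular": [0,0,0]},
  ],
)

```text
clock: 2.48
tcp_pos: [0.5181, 0.1831, 0.2586]
orientation: [-0.001, 0.629, 0.777, -0.0]
wrist_force: [-0.8, -0.0, 0.4]
finger_gap: 0.0855
grip_force: 0.0
```

```bash
python3 - <<'E'
from h import *
import pickle
p=cam("wrist"); save(p,"w1.png"); pickle.dump(p,open("w1.pkl","wb"))
for t in("bar_tip","mark_on_bar","jig"): print(t,[(np.round(d["point"],1).tolist(),round(d["p"],2)) for d in tip_of(t,p)])
s=get_state();print(s["tcp_pos"])
go([.50,-.30,.25],-9)
E
```

```text
bar_tip [([333.4, 264.2], 0.88)]
mark_on_bar [([333.3, 264.0], 0.55), ([331.5, 128.7], 0.52)]
jig [([331.0, 127.2], 0.72), ([331.4, 161.2], 0.59)]
[0.51749873 0.18419953 0.259196  ]
slide [-469.6 -119.5    9.1] ang [ 1.00e-02 -1.00e-02  2.12e+01]
```

View pics/w1.png

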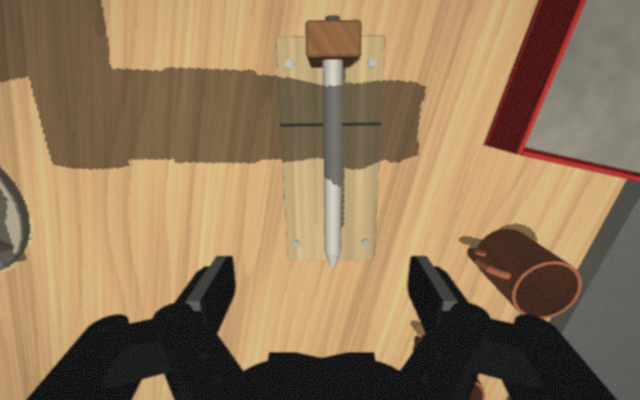

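The picture shows the bar from its tip (333,266) to the post (333,60), and the mark line from (281,125) to (381,124) on the board.

```bash
cat > jig.py <<'E'
from h import *
import pickle
np.set_printoptions(precision=4,suppress=True)
p=pickle.load(open("w1.pkl","rb"))
g=cv2.cvtColor(p["color"],cv2.COLOR_RGB2GRAY).astype(float)
print("bar edges",[(r,int(np.argmax(np.diff(g[r,300:333]))+300),int(np.argmin(np.diff(g[r,333:365]))+333)) for r in(200,215,230,240)])
print("mark rows",[(c,120+int(np.argmin(g[115:135,c]))-5) for c in(290,300,310,350,360,370)])
tip=atz(p,(333.2,266),.09);b=atz(p,(333.2,62),.09)
c=[atz(p,q,.018) for q in((278,37),(384,37),(289,260),(374,261))]
m1,m2=atz(p,(283,125),.018),atz(p,(379,124.2),.018)
print("tip",tip,"base",b,np.linalg.norm(b-tip),"yaw",np.degrees(np.arctan2(*(b-tip)[[1,0]]))-90)
for a,d in((0,1),(2,3)): print("edge yaw",np.degrees(np.arctan2(*(c[d]-c[a])[[1,0]])),np.linalg.norm(c[d]-c[a]))
for a,d in((2,0),(3,1)): print("side yaw",np.degrees(np.arctan2(*(c[d]-c[a])[[1,0]]))-90,np.linalg.norm(c[d]-c[a]))
print("center",np.mean(c,0),"mark",m1,m2)
u=(b-tip)/np.linalg.norm(b-tip)
print("mark along bar from tip",(m1-tip)[:2]@u[:2],(m2-tip)[:2]@u[:2], "center", (np.mean(c,0)-tip)[:2]@u[:2], "off",np.cross(u[:2],(np.mean(c,0)-tip)[:2]))
E
python3 jig.py
```

```text
bar edges [(200, 327, 339), (215, 327, 339), (230, 326, 337), (240, 326, 361)]
mark rows [(290, 124), (300, 125), (310, 125), (350, 124), (360, 124), (370, 124)]
tip [0.5574 0.0723 0.09  ] base [0.5067 0.2969 0.09  ] 0.2302510005388738 yaw 12.73478538475942
edge yaw 11.999707857211067 0.1254011984293512
edge yaw 11.290826656779664 0.12706196788670382
side yaw 12.597094964854122 0.29807460990205614
side yaw 12.909621046639913 0.29966820658816334
center [0.532  0.1851 0.018 ] mark [0.4607 0.2189 0.018 ] [0.5814 0.2456 0.018 ]
mark along bar from tip 0.16434899688764826 0.16380504406635052 center 0.11561303532885492 off -9.632630048828777e-05jig.py:16: DeprecationWarning: Arrays of 2-dimensional vectors are deprecated. Use arrays of 3-dimensional vectors instead. (deprecated in NumPy 2.0)
  print("mark along bar from tip",(m1-tip)[:2]@u[:2],(m2-tip)[:2]@u[:2], "center", (np.mean(c,0)-tip)[:2]@u[:2], "off",np.cross(u[:2],(np.mean(c,0)-tip)[:2]))
```

Call:
jog_arm(
  moves=[
    {"fingers": 0,"slide": [-465,-120,9],"angular": [0,0,21]},
    {"fingers": 0,"slide": [-465,-120,9],"angular": [0,0,21]},
    {"fingers": 0,"slide": [-465,-120,9],"angular": [0,0,21]},
    {"fingers": 0,"slide": [-465,-120,9],"angular": [0,0,21]},
    {"fingers": 0,"slide": [-465,-120,9],"angular": [0,0,21]},
    {"fingers": 0,"slide": [-465,-120,9],"angular": [0,0,21]},
    {"fingers": 0,"slide": [-465,-120,9],"angular": [0,0,21]},
    {"fingers": 0,"slide": [-465,-120,9],"angular": [0,0,21]},
    {"fingers": 0,"slide": [-465,-120,9],"angular": [0,0,21]},
    {"fingers": 0,"slide": [-465,-120,9],"angular": [0,0,21]},
  ],
)

```text
clock: 3.52
tcp_pos: [0.5009, -0.2338, 0.2516]
orientation: [0.0, 0.759, 0.651, 0.0]
wrist_force: [1.5, 0.5, 0.6]
finger_gap: 0.0854
grip_force: 0.0
```

```bash
python3 - <<'E'
from h import *
import pickle
p=cam("wrist"); pickle.dump(p,open("w2.pkl","wb")); save(p,"w2.png")
for t in("block_center","rack","former_center"): print(t,[(np.round(d["point"],1).tolist(),round(d["p"],2)) for d in tip_of(t,p)])
print(get_state()["tcp_pos"])
E
```

```text
block_center [([336.3, 250.5], 0.85), ([374.4, 298.5], 0.81), ([256.8, 261.4], 0.64)]
rack [([336.0, 206.4], 0.59)]
former_center [([342.9, 204.3], 0.68), ([335.8, 207.5], 0.48)]
[ 0.50086483 -0.23318033  0.25092246]
```

View pics/w2.png

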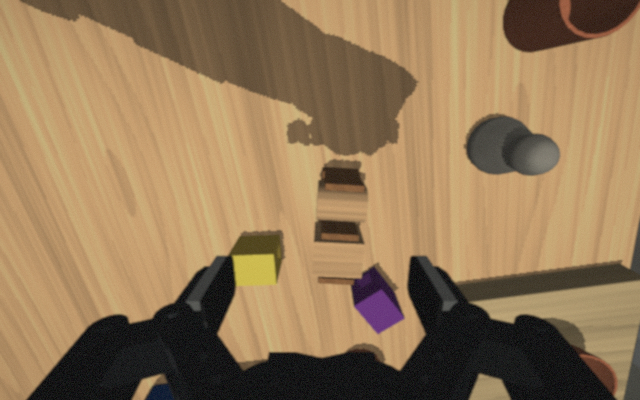

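The block's top face spans about (313,244) to (366,280). Purple is at (378,300) and yellow at (256,262), both close to where the fingers will go, so I'll check the clearances.

```bash
python3 - <<'E'
from h import *
import pickle
np.set_printoptions(precision=4,suppress=True)
p=pickle.load(open("w2.pkl","rb"))
save(p,"w2c.png",(230,190,430,340),4)
for n,z,q in[("TL",.09,(313.5,246)),("TR",.09,(363,246)),("BL",.09,(317,280)),("BR",.09,(366,277)),("c",.09,(339,262)),("former",.076,(342,204)),("pur",.06,(371,265)),("pur",.06,(403,318)),("yel",.06,(276,260)),("yel",.06,(276,284))]: print(n,atz(p,q,z))
E
```

```text
TL [ 0.4803 -0.317   0.09  ]
TR [ 0.538 -0.326  0.09 ]
BL [ 0.4771 -0.3634  0.09  ]
BR [ 0.5369 -0.3685  0.09  ]
c [ 0.5071 -0.3428  0.09  ]
former [ 0.5207 -0.2752  0.076 ]
pur [ 0.5476 -0.3714  0.06  ]
pur [ 0.5834 -0.4628  0.06  ]
yel [ 0.4253 -0.3447  0.06  ]
yel [ 0.418  -0.3806  0.06  ]
```

View pics/w2c.png

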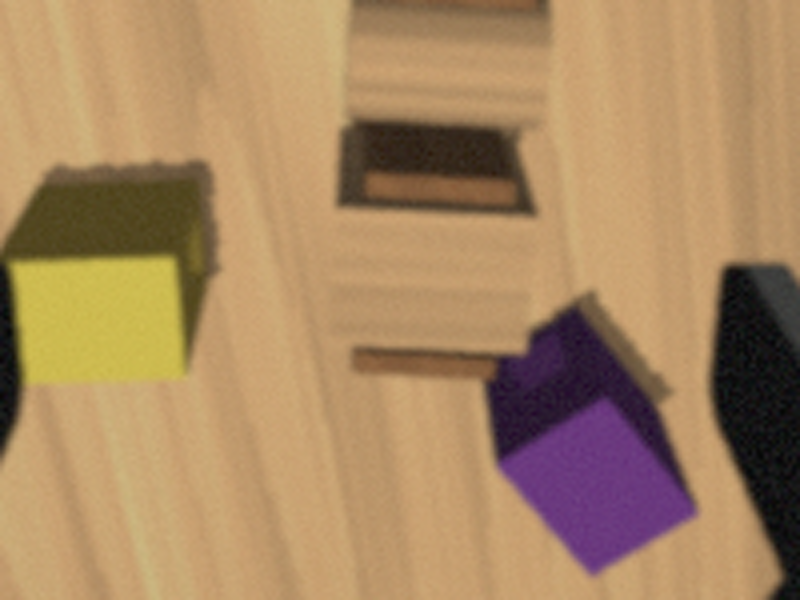

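```bash
python3 - <<'E'
from h import *
import pickle
np.set_printoptions(precision=4,suppress=True)
p=pickle.load(open("w2.pkl","rb"))
C=[atz(p,(230+x/4,190+y/4),.09) for x,y in((338,208),(535,215),(528,355),(332,345))]
for c in C: print(c)
print("cen",np.mean(C,0),"yaw",[np.degrees(np.arctan2(*(a-b)[[1,0]])) for a,b in((C[1],C[0]),(C[2],C[3]),(C[0]+C[1],C[2]+C[3]))])
P=[atz(p,(230+x/4,190+y/4),.06) for x,y in((600,398),(695,515),(595,575),(500,462))]
print("pur",np.array(P)[:,:2],[np.linalg.norm(P[i]-P[i-1]) for i in range(4)])
m=np.mean(C,0)
go([m[0],m[1],.16],-10.5)
go([m[0],m[1],.072],-10.5)
E
```

```text
[ 0.4823 -0.312   0.09  ]
[ 0.5392 -0.3232  0.09  ]
[ 0.5318 -0.3702  0.09  ]
[ 0.4731 -0.3574  0.09  ]
cen [ 0.5066 -0.3407  0.09  ] yaw [np.float64(-11.130564848864957), np.float64(-12.253252469977006), np.float64(79.82417883363898)]
pur [[ 0.5558 -0.4109]
 [ 0.5843 -0.4642]
 [ 0.5471 -0.4848]
 [ 0.5191 -0.4315]] [np.float64(0.04198498501057418), np.float64(0.06046128810410355), np.float64(0.04258930132645127), np.float64(0.06025482894394579)]
slide [-105.4   22.5   90.8] ang [-0.03 -0.04  1.51]
slide [-105.4   22.6  178.8] ang [-0.03 -0.04  1.51]
```

Call:
jog_arm(
  moves=[
    {"fingers": 0,"slide": [-107,23,60],"angular": [0,0,2]},
    {"fingers": 0,"slide": [-107,23,60],"angular": [0,0,2]},
    {"fingers": 0,"slide": [-107,23,60],"angular": [0,0,2]},
    {"fingers": 0,"slide": [-107,23,60],"angular": [0,0,2]},
    {"fingers": 0,"slide": [-107,23,90],"angular": [0,0,2]},
    {"fingers": 0,"slide": [-107,23,120],"angular": [0,0,2]},
    {"fingers": 0,"slide": [-107,23,145],"angular": [0,0,2]},
    {"fingers": 0,"slide": [-107,23,165],"angular": [0,0,2]},
    {"fingers": 0,"slide": [-107,23,183],"angular": [0,0,2]},
    {"fingers": 0,"slide": [-107,23,183],"angular": [0,0,2]},
  ],
)

```text
clock: 4.55
tcp_pos: [0.5059, -0.3377, 0.0646]
orientation: [-0.004, 0.77, 0.638, -0.0]
wrist_force: [-0.1, 0.7, -1.3]
finger_gap: 0.0854
grip_force: 0.0
```

Call:
jog_arm(
  moves=[
    {"fingers": 0.6,"slide": [0,0,0],"angular": [0,0,0]},
    {"fingers": 1,"slide": [0,0,0],"angular": [0,0,0]},
    {"fingers": 1,"slide": [0,0,0],"angular": [0,0,0]},
    {"fingers": 1,"slide": [0,0,0],"angular": [0,0,0]},
    {"fingers": 1,"slide": [0,0,0],"angular": [0,0,0]},
    {"fingers": 1,"slide": [0,0,0],"angular": [0,0,0]},
  ],
  squeeze=40,
)

```text
clock: 5.05
tcp_pos: [0.519, -0.3477, 0.0802]
orientation: [0.013, 0.77, 0.638, 0.006]
wrist_force: [16.3, 4.2, 39.1]
finger_gap: 0.0126
grip_force: 43.6
```

```bash
python3 - <<'E'
from h import *
s=cam("scene");w=cam("wrist");t=cam("top")
def cr(p,x,y,a,h,k): return cv2.resize(p["color"][y:y+h,x:x+a,::-1],None,fx=k,fy=k,interpolation=cv2.INTER_CUBIC)
cv2.imwrite("pics/grip1.png",np.hstack([np.vstack([cr(s,150,140,130,100,3),cr(t,380,180,130,100,3)]),cr(w,220,150,200,300,2)[:600]]) if False else np.vstack([np.hstack([cr(s,150,140,130,100,3),cr(t,380,180,130,100,3)]),cr(w,190,200,260,200,3)[:300,:780]]))
print(get_state()["finger_gap"],get_state()["wrist_force"],get_state()["tcp_pos"])
E
```

```text
0.01099174559451373 [12.39636279  1.92760229 29.47217411] [ 0.51934419 -0.34785874  0.08045206]
```

View pics/grip1.png

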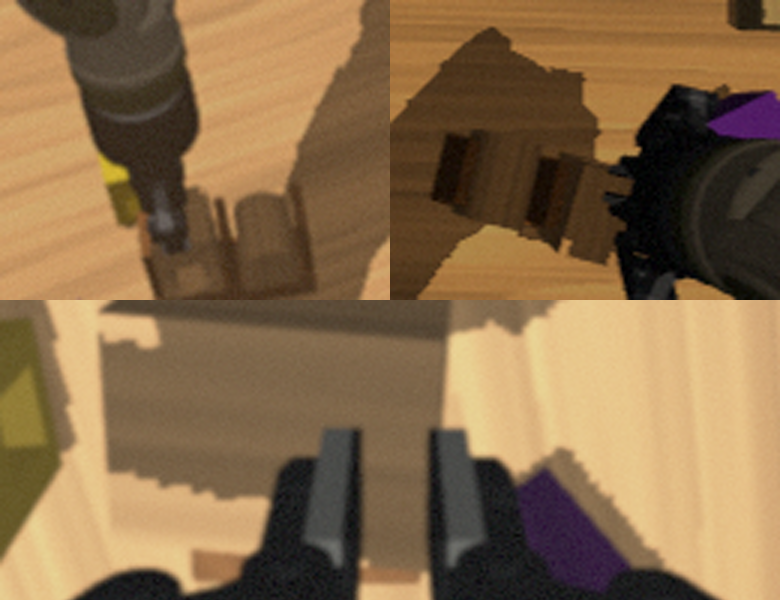

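The fingers closed above the block top and pushed the arm up, so the tips stand higher than I reckoned. I'll lift clear and check the tip geometry before trying again.

Call:
jog_arm(
  moves=[
    {"fingers": 1,"slide": [0,0,-30],"angular": [0,0,0]},
    {"fingers": 1,"slide": [0,0,-60],"angular": [0,0,0]},
    {"fingers": 1,"slide": [0,0,-60],"angular": [0,0,0]},
    {"fingers": 1,"slide": [0,0,-60],"angular": [0,0,0]},
    {"fingers": 1,"slide": [0,0,-60],"angular": [0,0,0]},
  ],
)

```text
clock: 5.62
tcp_pos: [0.5079, -0.3424, 0.1293]
orientation: [0.001, 0.771, 0.637, 0.0]
wrist_force: [-0.1, 0.3, 0.2]
finger_gap: -0.0001
grip_force: 0.0
```

```bash
python3 - <<'E'
from h import *
import pickle
s=cam("scene");w=cam("wrist");pickle.dump((s,w),open("g2.pkl","wb"))
def cr(p,x,y,a,h,k): return cv2.resize(p["color"][y:y+h,x:x+a,::-1],None,fx=k,fy=k,interpolation=cv2.INTER_CUBIC)
st=get_state();print(st["tcp_pos"],st["orientation"],st["finger_gap"],w["fovy"],f(w))
T=np.array(st["tcp_pos"]);Rc=Rq(st["orientation"])
for z in(-.03,-.01,.011): print(z,proj(s,T+Rc.apply([0,0,z])),proj(w,T+Rc.apply([.011,0,z])),proj(w,T+Rc.apply([-.011,0,z])))
for t in("block_center",): print([(np.round(d["point"]),d["p"]) for d in tip_of(t,w)],[(np.round(d["point"]),d["p"]) for d in tip_of(t,s)])
cv2.imwrite("pics/g2.png",np.vstack([np.hstack([cr(s,150,140,130,100,3),np.zeros((300,330,3),np.uint8)]),cr(w,200,180,240,100,3)]))
E
```

```text
[ 0.5069345  -0.34171676  0.12738213] [-7.27244825e-04  7.71084302e-01  6.36732650e-01 -4.91818471e-05] 7.138224352403895e-05 67.22891211292341 300.8594867681136
-0.03 [204.91442552 198.02391122] [317.4975249  249.99763065] [317.68705985 289.5354397 ]
-0.01 [206.39736205 203.40616605] [317.86689    232.25085477] [318.01996917 268.0710207 ]
0.011 [207.91036698 208.89755284] [318.17172744 217.6044201 ] [318.29746309 250.17952467]
[(array([387., 284.]), 0.81), (array([313., 202.]), 0.68), (array([200., 226.]), 0.61)] [(array([194., 194.]), 0.88), (array([212., 220.]), 0.65)]
```

View pics/g2.png

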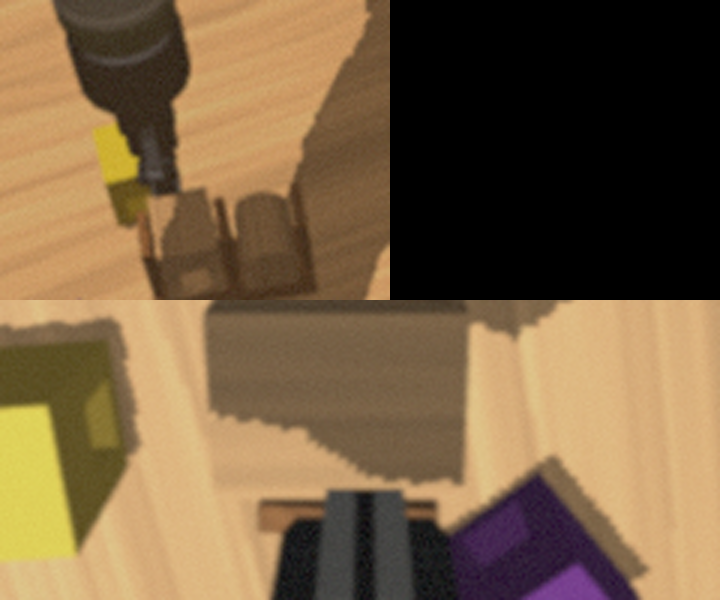

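Call:
jog_arm(
  moves=[
    {"fingers": 1,"slide": [0,0,30],"angular": [0,0,0]},
    {"fingers": 1,"slide": [0,0,42],"angular": [0,0,0]},
    {"fingers": 1,"slide": [0,0,46],"angular": [0,0,0]},
    {"fingers": 1,"slide": [0,0,50],"angular": [0,0,0]},
    {"fingers": 1,"slide": [0,0,50],"angular": [0,0,0]},
    {"fingers": 1,"slide": [0,0,50],"angular": [0,0,0]},
  ],
)

```text
clock: 6.32
tcp_pos: [0.5076, -0.3426, 0.0784]
orientation: [0.0, 0.771, 0.637, 0.0]
wrist_force: [-0.3, 0.1, 0.9]
finger_gap: -0.0002
grip_force: 0.0
```

```bash
python3 - <<'E'
from h import *
s=cam("scene");w=cam("wrist")
import pickle;pickle.dump((s,w),open("g3.pkl","wb"))
st=get_state();print(st["tcp_pos"],st["wrist_force"],st["orientation"])
E
```

```text
[ 0.50798378 -0.3428429   0.07904971] [0.14059519 0.06822596 0.06240839] [8.10052965e-04 7.71143409e-01 6.36660944e-01 1.68594257e-04]
```

Call:
jog_arm(
  moves=[
    {"fingers": 1,"slide": [0,0,3],"angular": [0,0,0]},
    {"fingers": 1,"slide": [0,0,6],"angular": [0,0,0]},
    {"fingers": 1,"slide": [0,0,9],"angular": [0,0,0]},
    {"fingers": 1,"slide": [0,0,9],"angular": [0,0,0]},
    {"fingers": 1,"slide": [0,0,9],"angular": [0,0,0]},
  ],
)

```text
clock: 6.83
tcp_pos: [0.5088, -0.3435, 0.076]
orientation: [0.004, 0.771, 0.637, 0.0]
wrist_force: [-7.6, 7.4, 34.5]
finger_gap: -0.0001
grip_force: 16.9
```

```bash
python3 - <<'E'
from h import *
s=cam("scene");w=cam("wrist");t=cam("top")
st=get_state();print(st["tcp_pos"],st["wrist_force"],st["orientation"])
def cr(p,x,y,a,h,k): return cv2.resize(p["color"][y:y+h,x:x+a,::-1],None,fx=k,fy=k,interpolation=cv2.INTER_CUBIC)
cv2.imwrite("pics/g4.png",np.vstack([np.hstack([cr(s,170,170,80,60,5),cr(t,400,200,80,60,5)]),np.pad(cr(w,200,180,240,95,3),((0,0),(0,80),(0,0)))]))
E
```

```text
[ 0.50880061 -0.34348842  0.07597284] [-8.66555436  6.53785971 34.87129633] [3.58965887e-03 7.71059613e-01 6.36752669e-01 4.75281778e-04]
```

View pics/g4.png

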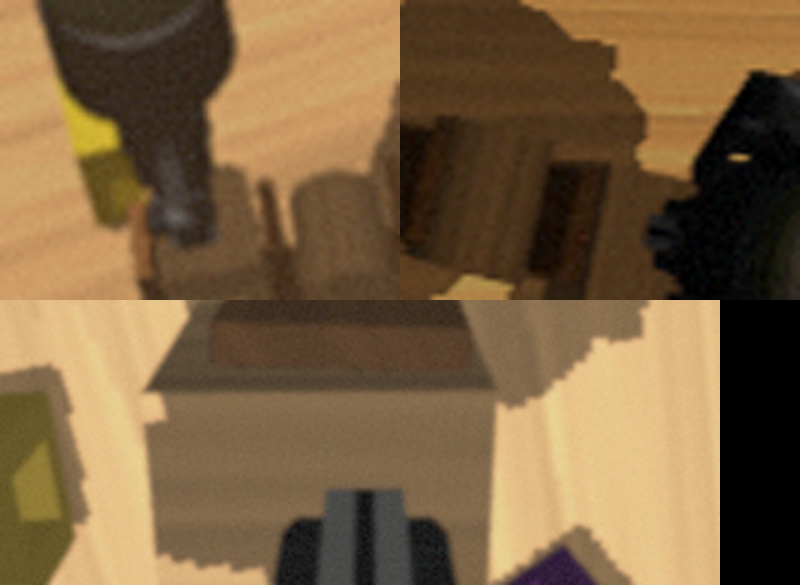

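Contact comes with the TCP at about 0.077, against a block top of 0.090. So the shut tips really stand about 13 mm behind the reported TCP, and about 26 mm behind when open. In the wrist view the block centre (col 307) is about 7.5 mm toward −y tool and about 6 mm toward +x from the fingers. I'll correct for both.

Call:
jog_arm(
  moves=[
    {"fingers": 0.5,"slide": [0,0,-30],"angular": [0,0,0]},
    {"fingers": 0,"slide": [6,-7.5,-60],"angular": [0,0,0]},
    {"fingers": 0,"slide": [6,-7.5,-60],"angular": [0,0,0]},
    {"fingers": 0,"slide": [6,-7.5,-60],"angular": [0,0,0]},
    {"fingers": 0,"slide": [6,-7.5,-60],"angular": [0,0,0]},
    {"fingers": 0,"slide": [6,-7.5,-60],"angular": [0,0,0]},
  ],
)

```text
clock: 7.48
tcp_pos: [0.5007, -0.3346, 0.128]
orientation: [-0.001, 0.771, 0.637, -0.0]
wrist_force: [0.0, 0.1, 0.2]
finger_gap: 0.0724
grip_force: 0.0
```

Call:
jog_arm(
  moves=[
    {"fingers": 0,"slide": [0,0,25],"angular": [0,0,0]},
    {"fingers": 0,"slide": [0,0,40],"angular": [0,0,0]},
    {"fingers": 0,"slide": [0,0,55],"angular": [0,0,0]},
    {"fingers": 0,"slide": [0,0,70],"angular": [0,0,0]},
    {"fingers": 0,"slide": [0,0,85],"angular": [0,0,0]},
    {"fingers": 0,"slide": [0,0,85],"angular": [0,0,0]},
    {"fingers": 0,"slide": [0,0,85],"angular": [0,0,0]},
  ],
)

```text
clock: 8.07
tcp_pos: [0.4999, -0.3339, 0.0421]
orientation: [-0.002, 0.771, 0.637, -0.0]
wrist_force: [-0.1, 0.8, -0.3]
finger_gap: 0.0851
grip_force: 0.0
```

Call:
jog_arm(
  moves=[
    {"fingers": 1,"slide": [0,0,0],"angular": [0,0,0]},
    {"fingers": 1,"slide": [0,0,0],"angular": [0,0,0]},
    {"fingers": 1,"slide": [0,0,0],"angular": [0,0,0]},
    {"fingers": 1,"slide": [0,0,0],"angular": [0,0,0]},
    {"fingers": 1,"slide": [0,0,0],"angular": [0,0,0]},
  ],
  squeeze=40,
)

```text
clock: 8.48
tcp_pos: [0.5019, -0.3356, 0.0452]
orientation: [0.001, 0.771, 0.637, 0.0]
wrist_force: [0.6, 0.3, 3.0]
finger_gap: 0.0594
grip_force: 43.9
```

Gripped on the two ends with a 59.4 mm gap. Lifting now: the centre must rise from 60 mm to above 100 mm, so I'll go up 80 mm.

Call:
jog_arm(
  moves=[
    {"fingers": 1,"slide": [0,0,-15],"angular": [0,0,0]},
    {"fingers": 1,"slide": [0,0,-30],"angular": [0,0,0]},
    {"fingers": 1,"slide": [0,0,-45],"angular": [0,0,0]},
    {"fingers": 1,"slide": [0,0,-65],"angular": [0,0,0]},
    {"fingers": 1,"slide": [0,0,-85],"angular": [0,0,0]},
    {"fingers": 1,"slide": [0,0,-100],"angular": [0,0,0]},
    {"fingers": 1,"slide": [0,0,-100],"angular": [0,0,0]},
    {"fingers": 1,"slide": [0,0,-100],"angular": [0,0,0]},
  ],
)

```text
clock: 9.15
tcp_pos: [0.5016, -0.3354, 0.1446]
orientation: [0.001, 0.771, 0.637, 0.0]
wrist_force: [-0.0, 0.3, -1.9]
finger_gap: 0.0595
grip_force: 43.8
```

```bash
python3 - <<'E'
from h import *
go([.53,-.11,.145],102.5)
E
```

```text
slide [226.7 -14.7  -0.6] ang [ 1.0000e-02  1.2000e-01 -1.1341e+02]
```

Call:
jog_arm(
  moves=[
    {"fingers": 1,"slide": [40,-3,-10],"angular": [0,0,-7]},
    {"fingers": 1,"slide": [80,-6,-10],"angular": [0,0,-14]},
    {"fingers": 1,"slide": [115,-9,-10],"angular": [0,0,-21]},
    {"fingers": 1,"slide": [150,-12,-10],"angular": [0,0,-28]},
    {"fingers": 1,"slide": [185,-15,-5],"angular": [0,0,-35]},
    {"fingers": 1,"slide": [210,-15,0],"angular": [0,0,-42]},
    {"fingers": 1,"slide": [227,-15,0],"angular": [0,0,-49]},
    {"fingers": 1,"slide": [227,-15,0],"angular": [0,0,-56]},
    {"fingers": 1,"slide": [227,-15,0],"angular": [0,0,-63]},
    {"fingers": 1,"slide": [227,-15,0],"angular": [0,0,-70]},
  ],
)

```text
clock: 9.98
tcp_pos: [0.5283, -0.1081, 0.1421]
orientation: [-0.002, 0.263, 0.965, 0.0]
wrist_force: [-0.6, -0.0, -0.3]
finger_gap: 0.0595
grip_force: 43.7
```

Call:
jog_arm(
  moves=[
    {"fingers": 1,"slide": [0,0,0],"angular": [0,0,-7]},
    {"fingers": 1,"slide": [0,0,0],"angular": [0,0,-14]},
    {"fingers": 1,"slide": [0,0,0],"angular": [0,0,-21]},
    {"fingers": 1,"slide": [0,0,0],"angular": [0,0,-28]},
    {"fingers": 1,"slide": [0,0,0],"angular": [0,0,-35]},
    {"fingers": 1,"slide": [0,0,0],"angular": [0,0,-42]},
    {"fingers": 1,"slide": [0,0,0],"angular": [0,0,-43.4]},
    {"fingers": 1,"slide": [0,0,0],"angular": [0,0,-43.4]},
    {"fingers": 1,"slide": [0,0,0],"angular": [0,0,-43.4]},
  ],
)

```text
clock: 10.73
tcp_pos: [0.5288, -0.1091, 0.1431]
orientation: [-0.001, -0.107, 0.994, 0.0]
wrist_force: [-0.2, -0.4, -2.7]
finger_gap: 0.0594
grip_force: 43.7
```

```bash
python3 - <<'E'
from h import *
go([.53,-.11,.145],102.5)
st=get_state();print(st["tcp_pos"],st["orientation"])
s=cam("scene");t=cam("top")
def cr(p,x,y,a,h,k): return cv2.resize(p["color"][y:y+h,x:x+a,::-1],None,fx=k,fy=k,interpolation=cv2.INTER_CUBIC)
cv2.imwrite("pics/held.png",np.hstack([cr(s,240,120,130,130,3),cr(t,255,160,130,130,3)]))
E
```

```text
slide [-1.  -1.1 -1.9] ang [ 0.06 -0.08 -0.17]
[ 0.52881128 -0.10908116  0.14312654] [-7.21946028e-04 -1.07353612e-01  9.94220556e-01  4.07522682e-04]
```

View pics/held.png

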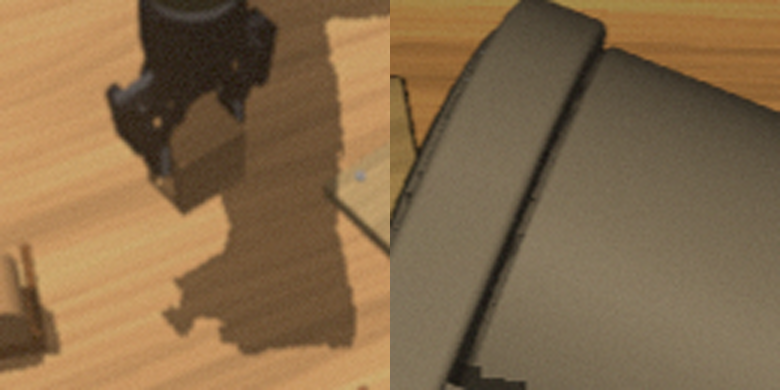

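The scene crop shows the block held by its two ends at about (208,155), level and upright. Its underside is about 15 mm below the TCP, so I'll lower to just short of the table.

Call:
jog_arm(
  moves=[
    {"fingers": 1,"slide": [0,0,30],"angular": [0,0,0]},
    {"fingers": 1,"slide": [0,0,60],"angular": [0,0,0]},
    {"fingers": 1,"slide": [0,0,85],"angular": [0,0,0]},
    {"fingers": 1,"slide": [0,0,105],"angular": [0,0,0]},
    {"fingers": 1,"slide": [0,0,117],"angular": [0,0,0]},
    {"fingers": 1,"slide": [0,0,122],"angular": [0,0,0]},
    {"fingers": 1,"slide": [0,0,125],"angular": [0,0,0]},
    {"fingers": 1,"slide": [0,0,127],"angular": [0,0,0]},
    {"fingers": 1,"slide": [0,0,127],"angular": [0,0,0]},
  ],
)

```text
clock: 11.58
tcp_pos: [0.53, -0.1095, 0.0176]
orientation: [0.001, -0.109, 0.994, -0.0]
wrist_force: [0.1, -0.6, -1.3]
finger_gap: 0.0595
grip_force: 43.8
```

Call:
jog_arm(
  moves=[
    {"fingers": 1,"slide": [0,0,2],"angular": [0,0,0]},
    {"fingers": 1,"slide": [0,0,3],"angular": [0,0,0]},
    {"fingers": 1,"slide": [0,0,4],"angular": [0,0,0]},
    {"fingers": 1,"slide": [0,0,4],"angular": [0,0,0]},
    {"fingers": 1,"slide": [0,0,4],"angular": [0,0,0]},
  ],
)

```text
clock: 12.0
tcp_pos: [0.5304, -0.1096, 0.0151]
orientation: [0.001, -0.109, 0.994, -0.0]
wrist_force: [-3.1, 0.9, 9.6]
finger_gap: 0.0593
grip_force: 45.0
```

Call:
jog_arm(
  moves=[
    {"fingers": 1,"slide": [0,0,-2],"angular": [0,0,0]},
    {"fingers": 1,"slide": [0,0,-2],"angular": [0,0,0]},
    {"fingers": 0,"slide": [0,0,-2],"angular": [0,0,0]},
    {"fingers": 0,"slide": [0,0,-2],"angular": [0,0,0]},
    {"fingers": 0,"slide": [0,0,-2],"angular": [0,0,0]},
    {"fingers": 0,"slide": [0,0,-2],"angular": [0,0,0]},
    {"fingers": 0,"slide": [0,0,-30],"angular": [0,0,0]},
    {"fingers": 0,"slide": [0,0,-70],"angular": [0,0,0]},
    {"fingers": 0,"slide": [0,0,-100],"angular": [0,0,0]},
    {"fingers": 0,"slide": [0,0,-100],"angular": [0,0,0]},
  ],
)

```text
clock: 12.83
tcp_pos: [0.5334, -0.1107, 0.1195]
orientation: [0.005, -0.109, 0.994, -0.002]
wrist_force: [0.4, -0.1, 0.1]
finger_gap: 0.0856
grip_force: 0.0
```

Call:
jog_arm(
  moves=[
    {"fingers": 0,"slide": [0,0,0],"angular": [0,0,7]},
    {"fingers": 0,"slide": [0,0,0],"angular": [0,0,14]},
    {"fingers": 0,"slide": [0,0,0],"angular": [0,0,21]},
    {"fingers": 0,"slide": [0,0,0],"angular": [0,0,28]},
    {"fingers": 0,"slide": [0,0,0],"angular": [0,0,35]},
    {"fingers": 0,"slide": [0,0,0],"angular": [0,0,42]},
    {"fingers": 0,"slide": [0,0,0],"angular": [0,0,49]},
    {"fingers": 0,"slide": [0,0,0],"angular": [0,0,56]},
    {"fingers": 0,"slide": [0,0,0],"angular": [0,0,63]},
    {"fingers": 0,"slide": [0,0,0],"angular": [0,0,70]},
  ],
)

```text
clock: 13.67
tcp_pos: [0.5292, -0.1092, 0.1125]
orientation: [-0.0, 0.484, 0.875, 0.0]
wrist_force: [-0.6, 0.2, -0.8]
finger_gap: 0.0855
grip_force: 0.0
```

Call:
jog_arm(
  moves=[
    {"fingers": 0,"slide": [0,0,0],"angular": [0,0,7]},
    {"fingers": 0,"slide": [0,0,0],"angular": [0,0,14]},
    {"fingers": 0,"slide": [0,0,0],"angular": [0,0,20]},
    {"fingers": 0,"slide": [0,0,0],"angular": [0,0,20]},
    {"fingers": 0,"slide": [0,0,0],"angular": [0,0,20]},
  ],
)

```text
clock: 14.08
tcp_pos: [0.5292, -0.1092, 0.1126]
orientation: [-0.0, 0.625, 0.781, -0.0]
wrist_force: [0.4, -0.3, -0.5]
finger_gap: 0.0855
grip_force: 0.0
```

```bash
python3 - <<'E'
from h import *
import pickle
p=cam("wrist"); st=get_state(); pickle.dump(p,open("w5.pkl","wb"))
print(st["clock"],st["tcp_pos"],st["orientation"])
save(p,"w5.png",(200,120,440,320),3)
T=np.array(st["tcp_pos"]);Rc=Rq(st["orientation"])
print("finger centre px at block-top depth",proj(p,T+Rc.apply([-.0055,.002,T[2]-.06])))
for t in("block_center",): print([(np.round(d["point"]),d["p"]) for d in tip_of(t,p)])
E
```

```text
14.1333 [ 0.52928049 -0.10922994  0.11274993] [-2.12275735e-04  6.24860056e-01  7.80736745e-01 -1.72585323e-05]
finger centre px at block-top depth [322.90692014 217.27909154]
[(array([497., 385.]), 0.71), (array([145., 388.]), 0.65), (array([325., 202.]), 0.57)]
```

View pics/w5.png

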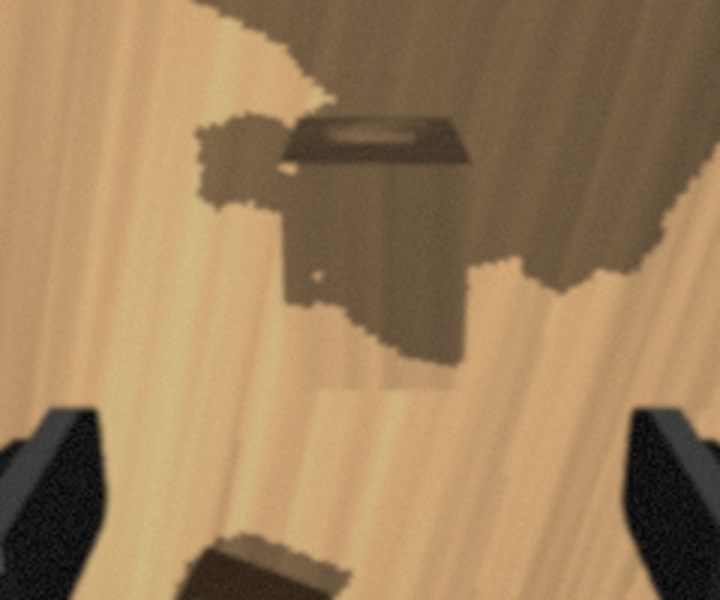

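The block stands upright on the strip. Its top face runs from row 174 to 249 in the wrist image, cols 294 to 356, square to the tool. I've now used up my picture views, so from here I'll work by numbers.

```bash
python3 - <<'E'
from h import *
import pickle
np.set_printoptions(precision=4,suppress=True)
p=pickle.load(open("w5.pkl","rb"))
C=[atz(p,(200+x/3,120+y/3),.06) for x,y in((283,162),(468,162),(463,388),(287,388))]
for c in C: print(c)
d=lambda a,b:(np.linalg.norm(a-b),np.degrees(np.arctan2(*(a-b)[[1,0]])))
print(d(C[1],C[0]),d(C[2],C[3]),d(C[0],C[3]),d(C[1],C[2]))
m=np.mean(C,0); st=get_state(); T=np.array(st["tcp_pos"]);Rc=Rq(st["orientation"])
print("centre",m,"in tool mm",Rc.inv().apply(m-T)*1000)
E
```

```text
[ 0.5051 -0.0861  0.06  ]
[ 0.5482 -0.0765  0.06  ]
[ 0.5622 -0.135   0.06  ]
[ 0.5176 -0.145   0.06  ]
(np.float64(0.04414102747261969), np.float64(12.626488867498919)) (np.float64(0.045672934117866736), np.float64(12.63351012697351)) (np.float64(0.06016186197039813), np.float64(102.01045364673998)) (np.float64(0.06015929857901963), np.float64(103.46945885882954))
centre [ 0.5333 -0.1106  0.06  ] in tool mm [-2.2103  3.5692 52.8641]
```

Call:
jog_arm(
  moves=[
    {"fingers": 0,"slide": [3,2,30],"angular": [0,0,0]},
    {"fingers": 0,"slide": [3,2,55],"angular": [0,0,0]},
    {"fingers": 0,"slide": [3,2,75],"angular": [0,0,0]},
    {"fingers": 0,"slide": [3,2,90],"angular": [0,0,0]},
    {"fingers": 0,"slide": [3,2,97],"angular": [0,0,0]},
    {"fingers": 0,"slide": [3,2,97],"angular": [0,0,0]},
    {"fingers": 0,"slide": [3,2,97],"angular": [0,0,0]},
  ],
)

```text
clock: 14.77
tcp_pos: [0.5308, -0.106, 0.0163]
orientation: [-0.0, 0.626, 0.78, 0.0]
wrist_force: [0.6, -0.5, 0.2]
finger_gap: 0.0853
grip_force: 0.0
```

Call:
jog_arm(
  moves=[
    {"fingers": 1,"slide": [0,0,0],"angular": [0,0,0]},
    {"fingers": 1,"slide": [0,0,0],"angular": [0,0,0]},
    {"fingers": 1,"slide": [0,0,0],"angular": [0,0,0]},
    {"fingers": 1,"slide": [0,0,0],"angular": [0,0,0]},
    {"fingers": 1,"slide": [0,0,0],"angular": [0,0,0]},
    {"fingers": 1,"slide": [0,0,0],"angular": [0,0,0]},
  ],
  squeeze=40,
)

```text
clock: 15.27
tcp_pos: [0.5316, -0.1063, 0.0173]
orientation: [0.001, 0.626, 0.78, 0.0]
wrist_force: [-0.8, -0.6, 5.5]
finger_gap: 0.045
grip_force: 42.5
```

```bash
python3 - <<'E'
from h import *
st=get_state();print(st["tcp_pos"],st["orientation"],st["wrist_force"])
E
```

```text
[ 0.53157585 -0.10626291  0.01725424] [1.00724831e-03 6.25958745e-01 7.79855454e-01 3.26849263e-04] [-0.78821289 -0.60070519  5.48125141]
```

Call:
jog_arm(
  moves=[
    {"fingers": 1,"slide": [0,0,-20],"angular": [0,0,0]},
    {"fingers": 1,"slide": [0,0,-45],"angular": [0,0,0]},
    {"fingers": 1,"slide": [0,0,-70],"angular": [0,0,0]},
    {"fingers": 1,"slide": [25,15,-70],"angular": [0,0,0]},
    {"fingers": 1,"slide": [55,30,-70],"angular": [0,0,0]},
    {"fingers": 1,"slide": [85,45,-70],"angular": [0,0,0]},
    {"fingers": 1,"slide": [105,55,-70],"angular": [0,0,0]},
    {"fingers": 1,"slide": [115,63,-70],"angular": [0,0,0]},
    {"fingers": 1,"slide": [115,63,-70],"angular": [0,0,0]},
    {"fingers": 1,"slide": [115,63,-70],"angular": [0,0,0]},
  ],
)

```text
clock: 16.1
tcp_pos: [0.5673, 0.0202, 0.0858]
orientation: [-0.0, 0.625, 0.78, -0.0]
wrist_force: [0.8, -0.6, -1.8]
finger_gap: 0.0453
grip_force: 41.7
```

```bash
python3 - <<'E'
from h import *
import pickle
np.set_printoptions(precision=4,suppress=True,linewidth=200)
p=cam("wrist"); st=get_state(); s=cam("scene"); t=cam("top"); pickle.dump((p,s,t,st),open("w6.pkl","wb"))
T=np.array(st["tcp_pos"]);Rc=Rq(st["orientation"])
print(st["tcp_pos"],st["orientation"],st["wrist_force"],st["finger_gap"])
for n,c in(("w",p),("s",s),("t",t)):
  for k in("bar_tip","block_bore","block_center","mark_on_bar"): print(n,k,[(np.round(d["point"],1).tolist(),round(d["p"],2)) for d in tip_of(k,c)[:3]])
top=[[-.0046+a,.001+b,.0173-.06] for a,b in((.03,-.023),(.03,.023),(-.03,-.023),(-.03,.023))]
for q in top: print("top corner pred",proj(p,T+Rc.apply(q)))
tip=np.array([.5574,.0723,.09]);u=np.array([-.2204,.9754,0])
for k in(0,.02,.08,.164,.225): print("bar",k,proj(p,tip+k*u),[proj(p,tip+k*u+e*np.array([.9754,.2204,0]))[0] for e in(-.01,.01)])
g=cv2.GaussianBlur(cv2.cvtColor(p["color"],cv2.COLOR_RGB2GRAY),(3,3),0)
for r in list(range(20,260,12)): print(r,g[r,260:390:3])
E
```

```text
[0.567  0.0195 0.0857] [-0.0002  0.626   0.7798 -0.0005] [ 0.6859  0.4804 -1.5544] 0.04573086067785746
w bar_tip [([321.6, 146.5], 0.64)]
w block_bore []
w block_center []
w mark_on_bar []
s bar_tip [([376.1, 171.4], 0.88)]
s block_bore [([194.5, 202.2], 0.84), ([176.2, 258.9], 0.73), ([359.7, 184.3], 0.62)]
s block_center [([360.4, 182.0], 0.91), ([192.4, 193.3], 0.86), ([176.6, 259.9], 0.6)]
s mark_on_bar []
t bar_tip []
t block_bore [([447.6, 299.4], 0.92), ([489.6, 225.9], 0.73)]
t block_center [([448.5, 303.9], 0.83), ([269.6, 212.3], 0.47)]
t mark_on_bar [([272.4, 211.5], 0.39)]
top corner pred [265.9668 235.0739]
top corner pred [375.9903 235.124 ]
top corner pred [273.0732 348.7959]
top corner pred [368.7616 348.8239]
bar 0 [323.0115 152.1651] [np.float64(303.4005555253091), np.float64(342.62709512826)]
bar 0.02 [322.9465 111.3611] [np.float64(302.497552379608), np.float64(343.40038280569973)]
bar 0.08 [322.713  -35.0525] [np.float64(299.2574541011571), np.float64(346.17517196702534)]
bar 0.164 [ 322.2409 -331.1302] [np.float64(292.70568300572234), np.float64(351.786656159356
[... 3032 characters left out ...]
5  78  76  76  77  78  76  78  84 104 109 112 116 117 115 114 110 112 113 112 108 105  93  72  69  71  73  73  73  71  74 105 115 109 107 105 101  99  98]
224 [200 199 200 182  86  73  73  70  69  68  69  70  67  70  73  75  73  73  71  70  72  71  72  71  70  73  73  73  74  72  74  73  73  72  70  71  69 103 178 178 179 174 176 179]
236 [199 199 151 107 108 105 104 103 102 102 101 101 103 105 105 105 104 105 104 106 107 106 101  97  99 102 102 102 101 101 101 100  99  96  98  98 101 103 109 162 174 178 183 188]
248 [188  93  86 111 111 108 107 105 106 104 105 105 106 108 110 108 107 107 109 108 110 109 105 102 102 105 104 105 104 104 105 104 101  99 101 102 105 108 106  79 116 183 188 187]
```

In the wrist view the bar centre (col about 321) and the bore mouth centre (col about 321) line up, with the tip at row 150 and the block's front edge at row 233. I'll raise 1.5 mm to centre the bore, then thread in stages while watching the force.

Call:
jog_arm(
  moves=[
    {"fingers": 1,"slide": [6,0,-1.5],"angular": [0,0,0]},
    {"fingers": 1,"slide": [14,0,-1.5],"angular": [0,0,0]},
    {"fingers": 1,"slide": [22,0,-1.5],"angular": [0,0,0]},
    {"fingers": 1,"slide": [30,0,-1.5],"angular": [0,0,0]},
    {"fingers": 1,"slide": [36,0,-1.5],"angular": [0,0,0]},
    {"fingers": 1,"slide": [40,0,-1.5],"angular": [0,0,0]},
    {"fingers": 1,"slide": [42,0,-1.5],"angular": [0,0,0]},
    {"fingers": 1,"slide": [42,0,-1.5],"angular": [0,0,0]},
  ],
)

```text
clock: 17.52
tcp_pos: [0.5581, 0.0617, 0.0876]
orientation: [-0.0, 0.626, 0.78, 0.0]
wrist_force: [0.2, 0.4, -2.0]
finger_gap: 0.0454
grip_force: 41.7
```

Call:
jog_arm(
  moves=[
    {"fingers": 1,"slide": [3,0,0],"angular": [0,0,0]},
    {"fingers": 1,"slide": [7,0,0],"angular": [0,0,0]},
    {"fingers": 1,"slide": [11,0,0],"angular": [0,0,0]},
    {"fingers": 1,"slide": [15,0,0],"angular": [0,0,0]},
    {"fingers": 1,"slide": [18,0,0],"angular": [0,0,0]},
    {"fingers": 1,"slide": [20,0,0],"angular": [0,0,0]},
    {"fingers": 1,"slide": [20,0,0],"angular": [0,0,0]},
    {"fingers": 1,"slide": [20,0,0],"angular": [0,0,0]},
  ],
)

```text
clock: 18.18
tcp_pos: [0.5539, 0.0806, 0.0876]
orientation: [0.0, 0.626, 0.78, 0.0]
wrist_force: [0.8, -1.0, -1.4]
finger_gap: 0.0452
grip_force: 41.7
```

```bash
cat > c.py <<'E'
from h import *
np.set_printoptions(precision=4,suppress=True,linewidth=200)
st=get_state();T=np.array(st["tcp_pos"]);Rc=Rq(st["orientation"])
p=cam("wrist");import pickle;pickle.dump((p,st),open("w7.pkl","wb"))
b=T+Rc.apply([-.0046,.001,-.003]);u=np.array([-.2187,.9758,0]);n=np.array([.9758,.2187,0]);tip=np.array([.5574,.0723,.09])-.0013*n
print(st["clock"],T,st["orientation"],"F tool",Rc.inv().apply(st["wrist_force"]),"gap",st["finger_gap"],"along",(b-tip)@u,"lat",(b-tip)@n,"z",T[2]+.0027)
g=cv2.GaussianBlur(cv2.cvtColor(p["color"],cv2.COLOR_RGB2GRAY),(3,3),0)
for r in(100,140,180,190,200,205,210,236): print(r,g[r,255:390:3])
E
python3 c.py
```

```text
18.1833 [0.5539 0.0806 0.0876] [0.     0.6259 0.7799 0.    ] F tool [-1.1701  0.5977  1.3596] gap 0.04522007498401124 along 0.004280756523245036 lat 0.0007289859311628904 z 0.09030748819419727
100 [115 114 110 110 113 115 116 113 111 111 111 107 105 110 112  95 101 110 114 121 124 129 133 132 129 124 121 118 108 108 105 106 106 104 106 106 106 107 112 117 116 117 114 109 110]
140 [116 118 113 112 113 117 118 117 113 111 112 111 107 109 114 104  99 109 113 119 123 128 131 130 129 126 121 117 109 110 106 107 105 104 105 106 108 109 116 116 115 115 113 110 109]
180 [109 119 119 115 112 114 115 117 115 114 113 112 110 109 114 112  97 107 114 118 124 127 129 131 129 124 121 116 110 109 107 105 104 104 105 106 108 113 114 114 114 113 110 110 106]
190 [192 206 210 146 114 114 116 117 116 114 112 112 113 114 115 112  97 106 112 118 123 126 129 130 128 125 121 115 110 109 107 106 104 103 104 106 108 113 114 114 114 113 111 109 107]
200 [191 202 212 176 115 113 116 118 108  79  79  81  83  85  91 100  96 106 113 119 123 126 129 130 129 124 120 114  96  84  88  85  78  78  77  78 101 112 114 113 113 112 112 109 108]
205 [190 200 212 207 155 126 119 116  90  83  83  81  79  81  92 102  97 105 113 118 122 125 129 130 129 124 121 115 110  91  78  80  75  72  71  70  78 110 114 114 113 113 111 110 108]
210 [189 193 207 210 204 202 203 145  75  77  78  77  77  78  82  95  99 104 112 118 124 126 130 130 128 124 121 116 109  86  72  69  72  73  74  75  75  90 113 113 113 113 110 107 108]
236 [188 192 206 208 131 109 107 105 104 104 103 103 102 103 105 107 106 106 107 105 106 107 107 106 100  98 101 103 103 103 103 103 102 102  99  98  99  99 102 106 124 193 195 192 190]
```

Threaded and centred, with about 1 N of force. Sliding on.

Call:
jog_arm(
  moves=[
    {"fingers": 1,"slide": [5,0,0],"angular": [0,0,0]},
    {"fingers": 1,"slide": [12,0,0],"angular": [0,0,0]},
    {"fingers": 1,"slide": [21,0,0],"angular": [0,0,0]},
    {"fingers": 1,"slide": [30,0,0],"angular": [0,0,0]},
    {"fingers": 1,"slide": [39,0,0],"angular": [0,0,0]},
    {"fingers": 1,"slide": [48,0,0],"angular": [0,0,0]},
    {"fingers": 1,"slide": [55,0,0],"angular": [0,0,0]},
    {"fingers": 1,"slide": [60,0,0],"angular": [0,0,0]},
    {"fingers": 1,"slide": [60,0,0],"angular": [0,0,0]},
    {"fingers": 1,"slide": [60,0,0],"angular": [0,0,0]},
  ],
)

```text
clock: 19.07
tcp_pos: [0.5409, 0.1395, 0.0876]
orientation: [0.0, 0.626, 0.78, -0.0]
wrist_force: [0.2, -0.4, -1.5]
finger_gap: 0.0455
grip_force: 41.7
```

```bash
python3 c.py | head -1; python3 - <<'E'
from h import *
import pickle
np.set_printoptions(precision=4,suppress=True,linewidth=200)
p,st=pickle.load(open("w7.pkl","rb"))
g=cv2.GaussianBlur(cv2.cvtColor(p["color"],cv2.COLOR_RGB2GRAY),(3,3),0).astype(int)
for c in(250,260,275,285,355,365,380,390):
    col=g[:230,c]; d=cv2.blur(col.astype(np.float32)[:,None],(1,21))[:,0]-col
    r=int(np.argmax(d[5:215]))+5; print(c,r,round(float(d[r]),1),atz(p,(c,r),.018))
print([proj(p,np.array([.5213,.2322,.018])+e*np.array([.976,.219,0])) for e in(-.05,.05)])
E
```

```text
19.0667 [0.5409 0.1395 0.0876] [ 0.0001  0.6257  0.7801 -0.    ] F tool [-0.4607  0.1096  1.5082] gap 0.04550224404920904 along 0.06453719276140514 lat 0.0009110913456238465 z 0.09032437933641808
250 73 36.1 [0.4724 0.2226 0.018 ]
260 73 36.8 [0.4792 0.2241 0.018 ]
275 73 38.9 [0.4894 0.2264 0.018 ]
285 72 43.5 [0.4961 0.2285 0.018 ]
355 72 48.9 [0.5438 0.2391 0.018 ]
365 72 60.8 [0.5506 0.2406 0.018 ]
380 72 71.6 [0.5608 0.2428 0.018 ]
390 72 62.5 [0.5676 0.2443 0.018 ]
[array([249.8726,  75.03  ]), array([392.9045,  74.628 ])]
```

Call:
jog_arm(
  moves=[
    {"fingers": 1,"slide": [5,0,0],"angular": [0,0,0]},
    {"fingers": 1,"slide": [12,0,0],"angular": [0,0,0]},
    {"fingers": 1,"slide": [21,0,0],"angular": [0,0,0]},
    {"fingers": 1,"slide": [30,0,0],"angular": [0,0,0]},
    {"fingers": 1,"slide": [39,0,0],"angular": [0,0,0]},
    {"fingers": 1,"slide": [48,0,0],"angular": [0,0,0]},
    {"fingers": 1,"slide": [55,0,0],"angular": [0,0,0]},
    {"fingers": 1,"slide": [60,0,0],"angular": [0,0,0]},
    {"fingers": 1,"slide": [60,0,0],"angular": [0,0,0]},
    {"fingers": 1,"slide": [60,0,0],"angular": [0,0,0]},
  ],
)

```text
clock: 19.95
tcp_pos: [0.5279, 0.198, 0.0876]
orientation: [0.0, 0.626, 0.78, -0.0]
wrist_force: [-0.8, 0.2, -2.1]
finger_gap: 0.0455
grip_force: 41.7
```

```bash
python3 c.py | head -1; cat > m.py <<'E'
from h import *
import pickle
np.set_printoptions(precision=4,suppress=True,linewidth=200)
p,st=pickle.load(open("w7.pkl","rb"));T=np.array(st["tcp_pos"]);Rc=Rq(st["orientation"])
g=cv2.GaussianBlur(cv2.cvtColor(p["color"],cv2.COLOR_RGB2GRAY),(3,3),0).astype(int)
for c in(235,250,260,275,285,355,365,380,390,405):
    col=g[:230,c]; d=cv2.blur(col.astype(np.float32)[:,None],(1,21))[:,0]-col
    r=int(np.argmax(d[5:215]))+5; print(c,r,round(float(d[r]),1),"mark in tool",Rc.inv().apply(atz(p,(c,r),.018)-T)*1000)
for c in(285,300,345,360):
    d=np.diff(g[215:245,c]); r=int(np.argmax(d))+215.5; print(c,g[195:245:2,c],r,"front top edge in tool",Rc.inv().apply(atz(p,(c,r),T[2]-.0173+.06)-T)*1000)
E
python3 m.py
```

```text
19.95 [0.5279 0.198  0.0876] [ 0.0001  0.6257  0.7801 -0.    ] F tool [ 0.3395 -0.6985  2.0691] gap 0.04547047955449775 along 0.12451895047192998 lat 0.0010095633669555612 z 0.09028969336205751
235 75 33.3 mark in tool [ 94.7273 -59.4519  69.5738]
250 159 38.7 mark in tool [ 35.4137 -53.4049  69.5828]
260 33 66.3 mark in tool [120.8918 -40.2806  69.5705]
275 48 46.6 mark in tool [111.7747 -30.6452  69.5722]
285 58 50.0 mark in tool [105.5518 -24.0686  69.5733]
355 57 43.8 mark in tool [106.1472  24.0709  69.5748]
365 159 39.7 mark in tool [35.3552 34.1431 69.5856]
380 29 40.3 mark in tool [123.2254  40.2152  69.5727]
390 158 39.3 mark in tool [36.1104 53.1207 69.586 ]
405 88 31.7 mark in tool [86.1084 60.1798 69.5789]
285 [ 84  80  81  85  87  84  79  78  79  80  80  80  78  77  73  71  73  76  77  78 100 111 109 109 111] 234.5 front top edge in tool [ 25.0644 -14.3637 -42.7042]
300 [ 87  92  97 102 106 104  97  95  93  85  79  77  73  71  73  76  76  75  75  79 100 113 113 113 112] 234.5 front top edge in tool [ 25.0601  -8.0978 -42.704 ]
345 [ 93  97  92  90  85  80  77  75  73  75  77  75  72  75  78  77  76  74  72  78  97 108 110 110 110] 234.5 front top edge in tool [ 25.0475  10.6998 -42.7034]
360 [ 95  88  81  79  76  71  73  76  78  75  75  74  76  75  75  72  74  73  73  75  92 104 106 105 103] 234.5 front top edge in tool [ 25.0433  16.9657 -42.7032]
```

Call:
jog_arm(
  moves=[
    {"fingers": 1,"slide": [5,0,0],"angular": [0,0,0]},
    {"fingers": 1,"slide": [12,0,0],"angular": [0,0,0]},
    {"fingers": 1,"slide": [20,0,0],"angular": [0,0,0]},
    {"fingers": 1,"slide": [28,0,0],"angular": [0,0,0]},
    {"fingers": 1,"slide": [34,0,0],"angular": [0,0,0]},
    {"fingers": 1,"slide": [38,0,0.5],"angular": [0,0,0]},
    {"fingers": 1,"slide": [40.5,0,1],"angular": [0,0,0]},
    {"fingers": 1,"slide": [40.5,0,1.5],"angular": [0,0,0]},
    {"fingers": 1,"slide": [40.5,0,2],"angular": [0,0,0]},
    {"fingers": 1,"slide": [40.5,0,2],"angular": [0,0,0]},
  ],
)

```text
clock: 20.83
tcp_pos: [0.5192, 0.237, 0.0854]
orientation: [-0.0, 0.626, 0.78, -0.0]
wrist_force: [0.0, -0.2, -2.2]
finger_gap: 0.0453
grip_force: 41.7
```

Call:
jog_arm(
  moves=[
    {"fingers": 1,"slide": [0,0,0],"angular": [0,0,0]},
    {"fingers": 1,"slide": [0,0,0],"angular": [0,0,0]},
    {"fingers": 1,"slide": [0,0,0],"angular": [0,0,0]},
    {"fingers": 1,"slide": [0,0,0],"angular": [0,0,0]},
    {"fingers": 1,"slide": [0,0,0],"angular": [0,0,0]},
  ],
)

```text
clock: 21.25
tcp_pos: [0.5193, 0.2371, 0.0857]
orientation: [0.0, 0.626, 0.78, 0.0]
wrist_force: [0.3, 0.1, -2.0]
finger_gap: 0.0455
grip_force: 41.7
```

```bash
python3 c.py | head -1; python3 - <<'E'
from h import *
np.set_printoptions(precision=4,suppress=True)
s=cam("scene");t=cam("top");S={}
for k in("bar_tip","block_bore","block_center"):
    for n,c in(("s",s),("t",t)): print(n,k,[(np.round(d["point"],1).tolist(),round(d["p"],2)) for d in tip_of(k,c)[:4]])
m=np.array([.5205,.2335,.088]); print(proj(s,m),proj(s,m+[0,0,.01]),proj(t,m))
E
```

```text
21.25 [0.5193 0.2371 0.0857] [0.     0.6261 0.7797 0.0001] F tool [0.0081 0.2585 2.0422] gap 0.04548356549877654 along 0.1645138378426133 lat 0.001171626977827571 z 0.08836706276345017
s bar_tip [([376.9, 170.9], 0.6), ([228.3, 228.9], 0.19)]
t bar_tip [([237.9, 219.4], 0.64)]
s block_bore [([174.6, 262.0], 0.95), ([424.6, 143.7], 0.83), ([191.6, 198.1], 0.73)]
t block_bore [([447.7, 301.4], 0.87), ([162.2, 233.9], 0.73), ([491.1, 224.2], 0.61)]
s block_center [([427.3, 140.2], 0.91), ([191.9, 194.2], 0.85), ([178.2, 258.4], 0.77)]
t block_center [([156.7, 232.1], 0.68), ([449.8, 305.0], 0.67), ([493.5, 226.6], 0.64)]
[424.1685 142.3366] [424.8604 139.6551] [160.0619 231.7607]
```

The reported values put the block 164.5 mm from the tip, at rest and still held. Releasing and rising straight up.

Call:
jog_arm(
  moves=[
    {"fingers": 0,"slide": [0,0,0],"angular": [0,0,0]},
    {"fingers": 0,"slide": [0,0,0],"angular": [0,0,0]},
    {"fingers": 0,"slide": [0,0,0],"angular": [0,0,0]},
    {"fingers": 0,"slide": [0,0,0],"angular": [0,0,0]},
    {"fingers": 0,"slide": [0,0,0],"angular": [0,0,0]},
    {"fingers": 0,"slide": [0,0,-20],"angular": [0,0,0]},
    {"fingers": 0,"slide": [0,0,-50],"angular": [0,0,0]},
    {"fingers": 0,"slide": [0,0,-85],"angular": [0,0,0]},
    {"fingers": 0,"slide": [0,0,-120],"angular": [0,0,0]},
    {"fingers": 0,"slide": [0,0,-120],"angular": [0,0,0]},
  ],
)

```text
clock: 22.53
tcp_pos: [0.5227, 0.2383, 0.2133]
orientation: [0.003, 0.626, 0.78, 0.005]
wrist_force: [0.6, -0.0, 0.8]
finger_gap: 0.0857
grip_force: 0.0
```

Call:
jog_arm(
  moves=[
    {"fingers": 0,"slide": [-40,0,-10],"angular": [0,0,0]},
    {"fingers": 0,"slide": [-80,0,-20],"angular": [0,0,0]},
    {"fingers": 0,"slide": [-100,0,-30],"angular": [0,0,0]},
    {"fingers": 0,"slide": [-100,0,-30],"angular": [0,0,0]},
    {"fingers": 0,"slide": [-100,0,-30],"angular": [0,0,0]},
    {"fingers": 0,"slide": [-100,0,-30],"angular": [0,0,0]},
  ],
)

```text
clock: 23.03
tcp_pos: [0.5406, 0.1399, 0.2352]
orientation: [-0.0, 0.626, 0.78, 0.0]
wrist_force: [-0.5, 1.0, -0.9]
finger_gap: 0.0855
grip_force: 0.0
```

```bash
python3 - <<'E'
from h import *
np.set_printoptions(precision=4,suppress=True,linewidth=180)
w=cam("wrist");s=cam("scene");t=cam("top");st=get_state();T=np.array(st["tcp_pos"]);Rc=Rq(st["orientation"])
print(st["clock"],T)
for n,c in(("w",w),("s",s),("t",t)): 
  for k in("block_center","block_bore"):print(n,k,[(np.round(d["point"],1).tolist(),round(d["p"],2)) for d in tip_of(k,c)[:4]])
u=np.array([-.2187,.9758,0]);n=np.array([.9758,.2187,0]);m=np.array([.5204,.2333,0])
for e in(-30,0,30):
  print(e,[np.round(proj(w,m+e/1000*u+k*n+[0,0,.128]),1) for k in(-.023,.023)])
g=cv2.GaussianBlur(cv2.cvtColor(w["color"],cv2.COLOR_RGB2GRAY),(3,3),0).astype(int)
a=proj(w,m+[0,0,.128]); print(a)
for dc in(-12,0,12): print(dc,[int(x) for x in g[max(0,int(a[1])-70):int(a[1])+80:3,int(a[0])+dc]],max(0,int(a[1])-70))
print(g[int(a[1]),int(a[0])-60:int(a[0])+60:3])
E
```

```text
23.1833 [0.5402 0.1406 0.2349]
w block_center [([321.7, 82.1], 0.85)]
w block_bore []
s block_center [([194.6, 196.6], 0.98), ([424.5, 141.8], 0.73), ([175.9, 258.1], 0.7)]
s block_bore [([424.8, 146.3], 0.97), ([175.7, 261.4], 0.9)]
t block_center [([155.1, 230.0], 0.82), ([495.4, 228.0], 0.7), ([447.6, 302.9], 0.69)]
t block_bore [([447.2, 298.2], 0.95), ([163.9, 234.2], 0.8), ([490.3, 228.5], 0.73)]
-30 [array([293.8, 115.5]), array([348. , 115.4])]
0 [array([292.6,  77.5]), array([348.9,  77.3])]
30 [array([291.4,  36.5]), array([349.9,  36.3])]
[320.7676  77.4365]
-12 [78, 73, 72, 78, 138, 151, 155, 159, 157, 157, 161, 163, 163, 164, 164, 164, 165, 165, 166, 166, 165, 167, 167, 167, 154, 99, 95, 95, 96, 95, 96, 95, 96, 96, 96, 96, 96, 96, 97, 96, 96, 97, 98, 98, 98, 98, 99, 97, 98, 98] 7
0 [196, 198, 197, 199, 199, 201, 200, 201, 201, 202, 189, 168, 169, 167, 168, 169, 168, 168, 169, 167, 168, 168, 167, 167, 158, 99, 94, 94, 94, 95, 94, 94, 95, 94, 93, 94, 96, 113, 112, 113, 112, 112, 112, 112, 113, 112, 112, 112, 112, 111] 7
12 [68, 68, 69, 69, 90, 99, 100, 99, 101, 102, 125, 159, 161, 159, 160, 161, 160, 160, 161, 162, 161, 161, 161, 161, 153, 98, 92, 91, 92, 91, 92, 91, 91, 91, 91, 91, 93, 98, 96, 98, 98, 99, 97, 99, 97, 97, 98, 97, 96, 97] 7
[ 93  94  89  93  94  92  92  98  95  97  98  95  76 105 130 168 167 168 166 168 167 168 169 161 161 163 161 163 158 157 167 145 168 171 168 169 168 161 161 158]
```

After release, the top face spans rows 37 to 117. For a block centred over the mark it should be 36 to 116, so it is within 1 mm. Handing in.

```bash
python3 -c "
from workcell import *
print(hand_in())"
```

```text
the job is handed in; nothing more can be done
None
```

I threaded the stop block onto the bar from the free end and let go with its middle within about 1 mm of the mark by my last wrist picture; the job was handed in at about 23 s, with no verdict shown. The first grasp closed on top of the block and had to be redone, and I viewed 11 pictures against the limit of 10.

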